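Snap ring onto the geared axle stub

TASK

Take the snap ring pliers from their blue rest by squeezing both red handles right to their stop, so that the brass snap ring on the tips is spread fully, and carry them to the gear's upright axle stub that has no ring yet. Slide the spread ring down over the stub, level and without letting it close, until it lies in the black groove just above the silver washer, centred on the stub and at most resting lightly on the washer. Finish there while holding: keep the handles squeezed and the ring spread at the groove, and leave everything else on the bench where it is.

Things in the scene. Friction and masses are not known exactly. Their poses are not given: they have to be found in the camera images.
- pliers: Loose bent-nose snap ring pliers, 0.23 kg, lying level in a blue rest; lift straight up. Origin: on the pivot axis, at the underside of the steel centre bar (12 wide, 10 high, reaching 143 mm back). x: along the pliers towards the ring, y: to the left handle, z: up. Red handles: 20 to 115 mm behind the pivot, each 10 wide, 18 high, 13 to 31 mm above the origin. Tips bend down to the ring.
- handles (a point): Grip point: midway between the red handles at half their height, 65 mm behind the pivot, 22 mm above pliers' origin; axes as pliers. Grasp from above, closing along y; nothing is near for 25 mm below and beside. Handles here measure 57 mm over their outsides when free (flared apart towards the rear), 36 mm and parallel when squeezed to the stop.
- ring (a point): Centre of the spread ring's opening, mid thickness (bring onto the stub's axis): 125 mm ahead of (x) and 54 mm below the grip point, fixed to pliers and with its axes. Brass C ring, level, gap towards the handles, 4 mm thick and wide, hinged at its back; stays on the tips. Inside 34 mm closed (does not pass the 36 mm stub), 40 mm spread; spread it spans about 50 mm.
- jaw_l (a joint): Angle of the left handle about the pivot, rad: 0 handles apart, ring closed; 0.16 squeezed to the stop, ring fully spread (the stop prevents overspreading). The right handle follows equally. A spring opens them: about 4 N on each handle to start, 8 N to reach the stop; grip with 20 to 40 N.
- stub: The gear station to work on, fixed to the bench: grey base 100 x 100 x 30 mm, dark gear 86 mm across on it (top at 52 mm), silver washer 54 mm across (top at 56 mm), and an upright steel axle stub of 36 mm diameter through them. No ring on it yet. Origin: centre of the base's underside; z along the stub, up.
- stub_groove (a point): On the stub's axis at mid height of the black groove (8 mm high, 56 to 64 mm above the bench; 33 mm diameter).
- stub_tip (a point): Centre of the stub's top face, 90 mm above the bench, 30 mm above the groove's middle; the top 5 mm taper to 27 mm diameter.
- finished: A second, equal gear station (same sizes) that is finished: a brass ring already sits in its groove. Leave alone. Origin: centre of the base's underside.
- rest: Blue rest of the pliers, fixed: base 170 x 70 mm, two notched posts 20 mm (along x) by 34 mm, under the centre bar 24 and 128 mm behind the pivot; the bar lies 60 mm up, lips 68 mm high. Its origin lies on the bench straight below the pliers' origin at the start; axes as the pliers.
- caliper: Loose digital caliper lying flat, 200 mm long; leave alone. Origin: middle of its underside.
- bearing: Loose ball bearing ring, 52 mm outside, 16 mm high; leave alone. Origin: centre of its underside.
- oil: Loose white oil bottle, 50 mm diameter, 130 mm high; leave alone. Origin: centre of its underside.
- driver: Loose screwdriver with orange handle; leave alone. Origin: underside.
- mallet: Loose hammer; leave alone. Origin: underside.
Not all that is in view belongs to the job. Of the things like the rest, leave any that is pink; of the rest the smaller one is meant.

How it is judged:
By the outcome, as a careful person would: the job done as asked, in the order asked, and still so for the second after the job is handed in, while the arm keeps its last pose, push and grip.
It also fails if it takes over 42 s, if anything falls off the work surface, if the arm or the gripper's body presses on something with over 40 N, if the wrist force passes 120 N, or if a joint passes its speed limit or range.

ROBOT

A 6-joint arm with a two-finger parallel gripper is mounted at the origin on the work surface. World frame = base frame: x ahead of the robot, y to its left, z up, the work surface at z = 0. Lengths are in m, angles in rad, forces in N, time in s.
With the tool pointing down it reaches from about 0.375 to 0.925 m from the base axis. Payload 5.7 kg.
Tool frame: the origin (TCP) lies midway between the tips of the shut fingers; the grasp point (between the pads) lies 19 mm behind it; x points along the fingers, z is the direction in which the jaws open and shut, and the axes are right-handed (so a half turn about x gives the same grasp; the last joint's range is limited). The gripper opens to 88 mm and grips with 3 to 60 N. Pads are 20 mm wide; open, the fingers measure 115 mm over their backs; the gripper's body (75 mm by 178 mm) begins 61 mm behind the grasp point.
Start: joints at [-1.365, 0.359, 1.51, -0, 1.272, -0.115], TCP at [0.189, -0.569, 0.223] pointing down, gripper open.
Joint ranges: [-2.97, 2.97], [-1.01, 2.36], [0.21, 2.38], [-0.96, 4.11], [0.2, 2.71], [-2.98, 2.98]. Speed limits (rad/s): [2.39, 2.39, 3.14, 3.14, 3.14, 3.14].

INTERFACE

Orientations are given as a rotation vector (axis times angle).
In Python, from workcell import ctrl gives the robot as it stands.
- The arm moves only by the shell command python3 -m crank 'ROWS' [OPENING] [FORCE]. ROWS is JSON, a list of rows, each an object with "linear": the shift along the tool's x, y, z in cm, a list of three; "rotation": the turn, a rotation vector about the tool's x, y, z in rad, a list of three. In form: [{"linear": [tx, ty, tz], "rotation": [ax, ay, az]}, ...]. A call has 1 to 8 rows; each row is the pose to reach, as a shift and turn from the pose measured when the call began, along the tool's axes at that moment; what a row does not reach only later rows make up. A row lasts 1/8 s, in which the tool goes at most 62.5 mm and 10.7 degrees, less where a joint would pass 70% of its speed; a pose out of reach is approached as far as the arm can. A call with a gripper value outside its range is refused whole. OPENING is the finger opening in cm, from 0 to 8.78, set as the call begins (- or left out, the last holds). The fingers move at their own pace and stop on an object; FORCE is the grip in N (left out, the last holds). Time passes only in rows, so rows that repeat a pose let the fingers close. It gives the time, the measured TCP pose, the force and the opening at its end, in the units of the state.
- ctrl.get_state(): the state, without advancing time (a new reading comes with each control period).
- ctrl.capture(name): name is "scene" or "side" or "wrist"; returns a dict with "pixels" (420x560x3 uint8, blue, green, red), "fov_y" (degrees; the focal length in pixels is half the picture's height over the tangent of half this angle, whatever the lens; pixels are square), "cx", "cy" (the principal point, pixels), "T" (4x4, takes a point from camera to world coordinates). Camera axes: x right, y up, looking along -z (the intrinsics and any distortion apply to the point x, -y, -z); pixel columns grow to the right and rows downward; lengths in m; the calibration is good to about 2 mm. A picture is of the moment at which its call begins. There is no depth.
- ctrl.close_job(): hands the job in, once; it reports no verdict.
Trained networks look in the newest picture that a camera, given by its name, has taken for a name from the list of things; names that differ only in an ending like _2 or _b are one class to them, and where a whole thing is asked for, a point or a joint stands for the part that bears it (a point fixed in the world has none). Each returns a list of dicts, best first, with "confidence" (0 to 1); they miss things now and then, are a little off and sometimes report something else, mostly with a low value. They report only what shows in the picture. A call takes as long as a camera call. They do not tell look-alikes from the thing itself.
- ctrl.find_in(camera, query): "position" ([column, row] in pixels, amid what is visible of it).
- ctrl.place_of(camera, query): "position" ([column, row] in pixels: a listed point, or the origin of a listed thing).
The state is a dict: "t": time; "joint_positions": joint angles; "joint_velocities": joint speeds; "joint_torque": joint torques, N m; "ee_pos": TCP position; "orientation": TCP orientation; "force": force on the tool from outside, world axes, zero at the start; "moment": the same for the moment, N m; "opening": opening from 0.0 (shut) to 1.0 (fully open).
Only numpy, scipy, OpenCV 4.12 (cv2) and the standard library are available. Lean on these libraries where they do the work, as an engineer would, in place of code of your own. Each camera call takes 0.05 s, during which the arm holds its last target.

## Working session

There is one attempt and no reset: what is moved stays moved. The work goes in short steps, Python scripts to look and compute and a shell command to move; the robot and the scene stay as the last step left them, time stands still between calls to the robot, and variables do not carry over. Pictures are saved under pics/ and viewed, and the job is handed in when it is done.

```bash
ls; mkdir -p pics
cat > h.py <<'E'
import numpy as np, cv2
from workcell import ctrl
from scipy.spatial.transform import Rotation as R
def K(c):
    f=c["pixels"].shape[0]/2/np.tan(np.radians(c["fov_y"])/2); return f
def proj(c,P):
    P=np.atleast_2d(P); T=np.array(c["T"]); q=(P-T[:3,3])@T[:3,:3]; f=K(c)
    return np.c_[c["cx"]+f*q[:,0]/-q[:,2], c["cy"]-f*q[:,1]/-q[:,2]]
def ray(c,uv):
    f=K(c);T=np.array(c["T"]); d=np.array([(uv[0]-c["cx"])/f,-(uv[1]-c["cy"])/f,-1.]); d=T[:3,:3]@d
    return T[:3,3],d/np.linalg.norm(d)
def atz(c,uv,z):
    o,d=ray(c,uv); return o+d*(z-o[2])/d[2]
E
python3 - <<'E'
from h import *
s=ctrl.get_state(); print(s)
for n in ["scene","side","wrist"]:
    c=ctrl.capture(n); cv2.imwrite(f"pics/{n}0.png",np.array(c["pixels"]))
    print(n,{k:(v if k!="T" else np.round(v,3).tolist()) for k,v in c.items() if k!="pixels"})
    for q in ["pliers","handles","ring","stub","stub_groove","stub_tip","finished","rest"]:
        print(q,[(np.round(d["position"]).tolist(),round(d["confidence"],2)) for d in ctrl.place_of(n,q)])
E
```

```text
pics
{'t': 0.0, 'joint_positions': array([-1.36510949e+00,  3.59504513e-01,  1.51142394e+00,  3.24418812e-05,
        1.27246825e+00, -1.15088533e-01]), 'joint_velocities': array([-4.32520413e-04,  1.20428681e-03, -7.57799655e-05,  5.50908100e-04,
        6.91483051e-04, -8.87153890e-04]), 'joint_torque': array([-3.36251805e-04, -5.15381420e+01, -2.70722848e+01,  6.74875430e-02,
        3.50188476e-02, -1.03750608e-04]), 'ee_pos': array([ 0.18905302, -0.56872494,  0.2218131 ]), 'orientation': array([ 0.9709518 ,  1.3453892 , -0.96889716]), 'force': array([-0.24042789, -0.2749334 ,  0.11658897]), 'moment': array([ 0.00990163, -0.00839307, -0.01199482]), 'opening': 1.0035113438556362}
scene {'fov_y': 57.8138741751239, 'cx': 274.102782679151, 'cy': 208.42835284113514, 'T': [[-0.772, -0.53, 0.351, 0.903], [0.636, -0.646, 0.422, 0.38], [0.003, 0.549, 0.836, 0.937], [0.0, 0.0, 0.0, 1.0]]}
pliers [([368.0, 311.0], 0.92)]
handles [([388.0, 293.0], 0.79)]
ring [([349.0, 328.0], 0.57)]
stub [([264.0, 252.0], 0.83), ([349.0, 329.0], 0.32)]
stub_groove [([264.0, 238.0], 0.76)]
stub_tip [([262.0,
[... 282 characters left out ...]
-0.016, 0.763, 0.646, 1.05], [0.0, 0.0, 0.0, 1.0]]}
pliers [([266.0, 163.0], 0.66)]
handles [([250.0, 156.0], 0.87)]
ring [([281.0, 168.0], 0.89)]
stub [([292.0, 225.0], 0.95)]
stub_groove [([294.0, 207.0], 0.95)]
stub_tip [([297.0, 201.0], 0.61)]
finished [([315.0, 280.0], 0.97), ([291.0, 226.0], 0.58), ([229.0, 213.0], 0.18)]
rest [([316.0, 156.0], 0.87), ([209.0, 185.0], 0.79), ([269.0, 173.0], 0.69)]
wrist {'fov_y': 61.028651275906874, 'cx': 282.29948766970233, 'cy': 211.10549689208548, 'T': [[0.317, 0.917, 0.244, 0.256], [-0.948, 0.307, 0.081, -0.546], [-0.0, -0.257, 0.966, 0.385], [0.0, 0.0, 0.0, 1.0]]}
pliers []
handles []
ring []
stub []
stub_groove []
stub_tip []
finished []
rest []
```

View pics/scene0.png

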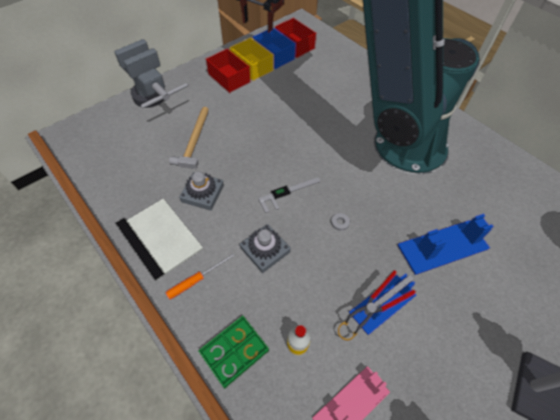

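View pics/side0.png

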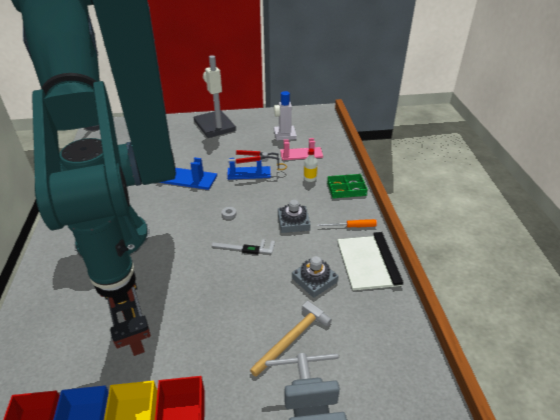

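The pictures show the pliers on the smaller blue rest, at scene (368,311) and side (266,163). The larger blue rest at scene (445,245) is empty, and there is a pink one at (350,395). There are two stations, at scene (264,245) and (202,187). The first seems to have no ring, so I'll check that in an enlarged crop.

Run:
```python
import cv2,numpy as np
a=cv2.imread("pics/scene0.png");b=cv2.imread("pics/side0.png")
def cr(i,x,y,w=70,h=60,s=4): return cv2.resize(i[y-h//2:y+h//2,x-w//2:x+w//2],None,fx=s,fy=s,interpolation=cv2.INTER_CUBIC)
o=np.vstack([np.hstack([cr(a,264,243),cr(a,202,187)]),np.hstack([cr(b,294,215),cr(b,315,273)])])
cv2.imwrite("pics/crop1.png",o)
o=np.vstack([cr(a,380,305,130,75,6)]);cv2.imwrite("pics/crop2.png",o)
```

```text
(no output)
```

View pics/crop1.png

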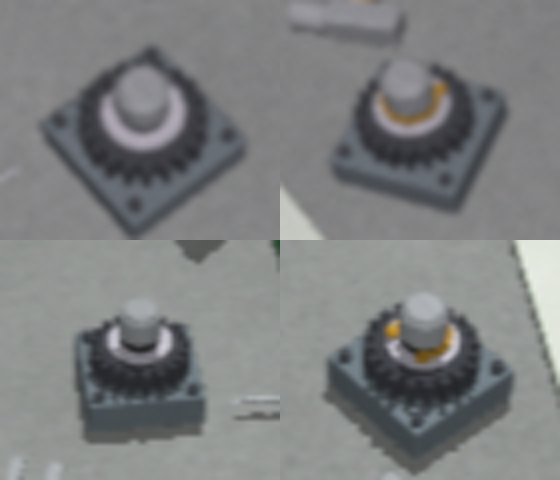

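View pics/crop2.png

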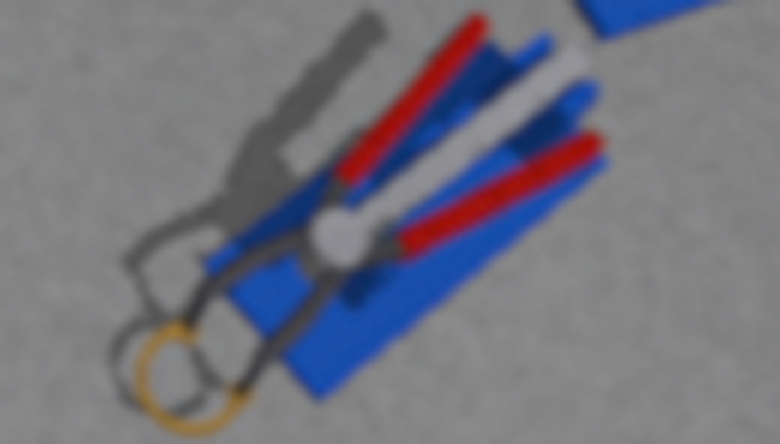

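The crops confirm it. The station at scene (264,245), side (294,215) has no brass ring, so it is the one to work on. The one at scene (202,187) has its ring and is finished. Next I'll localize the pliers and the stub.

```bash
cat >> h.py <<'E'
def tri(os,ds):
    A=np.zeros((3,3));b=np.zeros(3)
    for o,d in zip(os,ds):
        M=np.eye(3)-np.outer(d,d);A+=M;b+=M@o
    return np.linalg.solve(A,b)
E
python3 - <<'E'
from h import *
C={n:ctrl.capture(n) for n in ["scene","side"]}
near={"scene":{"stub":(264,252),"finished":(204,192),"rest":(361,319)},"side":{"finished":(315,280),"rest":(269,173)}}
for q,z in [("pliers",.06),("handles",.082),("ring",.028),("rest",0),("stub",0),("stub_groove",.06),("stub_tip",.09),("finished",0)]:
    rs=[];out=[]
    for n,c in C.items():
        l=ctrl.place_of(n,q)
        if not l: continue
        if q in near[n]: l=sorted(l,key=lambda d:np.hypot(*(np.array(d["position"])-near[n][q])))
        p=l[0]["position"];rs.append(ray(c,p));out.append((np.round(p,1).tolist(),np.round(atz(c,p,z),4)[:2].tolist()))
    print(q,out,np.round(tri(*zip(*rs)),4) if len(rs)>1 else "")
for q in ["oil","bearing","caliper","driver"]:
    print(q,[np.round(atz(C[n],ctrl.place_of(n,q)[0]["position"],0),3)[:2].tolist() for n in C if ctrl.place_of(n,q)])
E
```

```text
pliers [([193.2, 137.0], [0.5604, -0.4312]), ([267.3, 162.9], [0.5546, 0.2799])] [ 0.5916 -0.1687  0.3408]
handles [([389.5, 292.9], [0.4851, 0.3038]), ([249.3, 155.0], [0.4885, 0.3099])] [0.4877 0.304  0.0862]
ring [([346.4, 328.7], [0.6054, 0.293]), ([279.8, 166.6], [0.6045, 0.2952])] [0.605  0.2933 0.029 ]
rest [([359.3, 319.1], [0.5546, 0.294]), ([267.8, 176.8], [0.5545, 0.2721])] [ 0.5532  0.292  -0.0127]
stub [([266.3, 251.2], [0.6152, 0.002]), ([292.4, 226.4], [0.6097, -0.0255])] [ 0.6113 -0.0055 -0.0177]
stub_groove [([264.5, 238.7], [0.6143, -0.0052]), ([292.0, 207.8], [0.6114, 0.0018])] [ 0.613  -0.0033  0.0632]
stub_tip [([263.7, 233.9], [0.6171, -0.0042]), ([294.4, 202.3], [0.6179, -0.0065])] [ 0.6174 -0.0048  0.0889]
finished [([203.2, 192.0], [0.6376, -0.2751]), ([314.3, 281.1], [0.6411, -0.2763])] [ 6.394e-01 -2.756e-01 -1.000e-04]
oil [[0.72, 0.242], [0.72, 0.255]]
bearing [[0.395, 0.072], [0.395, 0.074]]
caliper [[0.449, -0.098], [0.431, -0.119]]
driver [[0.795, -0.05], [0.788, -0.051]]
```

```bash
cat >> h.py <<'E'
def tool():
    s=ctrl.get_state();return np.array(s["ee_pos"]),R.from_rotvec(s["orientation"]),s
def goal(P,yaw):
    """tool down, jaw axis z along pliers y (or -y), printed as rows for crank"""
    p,r,s=tool(); best=None
    for k in (1,-1):
        z=k*np.array([-np.sin(yaw),np.cos(yaw),0]);x=np.array([0,0,-1.]);y=np.cross(z,x)
        g=R.from_matrix(np.c_[x,y,z]); rv=(r.inv()*g).as_rotvec()
        if best is None or np.linalg.norm(rv)<np.linalg.norm(best): best=rv
    print("p",np.round(p,4),"j",np.round(s["joint_positions"],3),"F",np.round(s["force"],1),"open",round(s["opening"],3),"t",s["t"])
    print("axes x,y,z cols\n",np.round(r.as_matrix(),3))
    print("lin cm",np.round(r.inv().apply(np.array(P)-p)*100,2),"rot",np.round(best,3))
E
python3 - <<'E'
from h import *
goal([.45,-.30,.222],-.1)
goal([.487,.306,.20],-.1)
E
```

```text
p [ 0.1892 -0.5693  0.2226] j [-1.365  0.359  1.51   0.     1.273 -0.115] F [0.1 0.1 0.9] open 1.001 t 3.05
axes x,y,z cols
 [[ 0.     0.949  0.315]
 [ 0.     0.315 -0.949]
 [-1.     0.    -0.   ]]
lin cm [  0.07  33.24 -17.34] rot [ 0.421 -0.    -0.   ]
p [ 0.1892 -0.5693  0.2226] j [-1.365  0.359  1.51   0.     1.273 -0.115] F [0.1 0.1 0.9] open 1.001 t 3.05
axes x,y,z cols
 [[ 0.     0.949  0.315]
 [ 0.     0.315 -0.949]
 [-1.     0.    -0.   ]]
lin cm [  2.27  55.87 -73.68] rot [ 0.421 -0.    -0.   ]
```

```bash
python3 -m crank '[{"linear":[0,5.5,-2.9],"rotation":[0.05,0,0]},{"linear":[0,11,-5.8],"rotation":[0.1,0,0]},{"linear":[0,16.5,-8.7],"rotation":[0.15,0,0]},{"linear":[0,22,-11.6],"rotation":[0.2,0,0]},{"linear":[0,27.5,-14.5],"rotation":[0.25,0,0]},{"linear":[0,33,-18],"rotation":[0.3,0,0]},{"linear":[0,35,-24],"rotation":[0.36,0,0]},{"linear":[0,37,-30],"rotation":[0.42,0,0]}]' 8.78 30
python3 - <<'E'
from h import *
goal([.487,.306,.20],-.1)
E
```

```text
t: 4.05
ee_pos: [0.4462, -0.1697, 0.2227]
orientation: [1.284, 1.159, -1.283]
force: [0.7, 0.9, 0.0]
opening: 1.001
p [ 0.4462 -0.1697  0.2227] j [-0.509  0.181  1.766  0.     1.194  1.163] F [0.7 0.9 0. ] open 1.001 t 4.05
axes x,y,z cols
 [[ 0.001  0.995 -0.101]
 [ 0.    -0.101 -0.995]
 [-1.     0.001 -0.   ]]
lin cm [  2.28  -0.74 -47.74] rot [-0.001 -0.    -0.001]
```

```bash
python3 -m crank '[{"linear":[0,0,-6],"rotation":[0,0,0]},{"linear":[0,0,-12],"rotation":[0,0,0]},{"linear":[0,0,-18],"rotation":[0,0,0]},{"linear":[0,0,-24],"rotation":[0,0,0]},{"linear":[0.5,0,-30],"rotation":[0,0,0]},{"linear":[1,-0.3,-36],"rotation":[0,0,0]},{"linear":[1.5,-0.5,-42],"rotation":[0,0,0]},{"linear":[2,-0.7,-47.5],"rotation":[0,0,0]}]'
python3 - <<'E'
from h import *
c=ctrl.capture("wrist");cv2.imwrite("pics/w1.png",c["pixels"])
for q,z in [("pliers",.06),("handles",.082),("ring",.028),("rest",0)]:
    print(q,[(np.round(d["position"],1).tolist(),round(d["confidence"],2),np.round(atz(c,d["position"],z),4)) for d in ctrl.place_of("wrist",q)[:2]])
goal([.487,.306,.20],-.1)
E
```

```text
t: 5.05
ee_pos: [0.4871, 0.3059, 0.2027]
orientation: [1.284, 1.159, -1.282]
force: [0.1, 0.5, 0.8]
opening: 0.998
pliers [([281.7, 128.1], 0.7, array([0.5481, 0.3015, 0.06  ]))]
handles [([286.6, 211.8], 0.93, array([0.4817, 0.304 , 0.082 ]))]
ring [([281.9, 58.2], 0.97, array([0.6067, 0.2956, 0.028 ]))]
rest [([283.4, 126.7], 0.98, array([0.5476, 0.3   , 0.    ])), ([329.6, 327.6], 0.93, array([0.3165, 0.2688, 0.    ]))]
p [0.4868 0.303  0.2025] j [ 4.370e-01  3.400e-01  1.593e+00 -1.000e-03  1.209e+00  2.108e+00] F [-0.5  0.9  0.4] open 1.001 t 5.3
axes x,y,z cols
 [[-0.     0.995 -0.1  ]
 [-0.001 -0.1   -0.995]
 [-1.    -0.     0.001]]
lin cm [ 0.25 -0.01 -0.3 ] rot [-0.     0.001  0.   ]
```

View pics/w1.png

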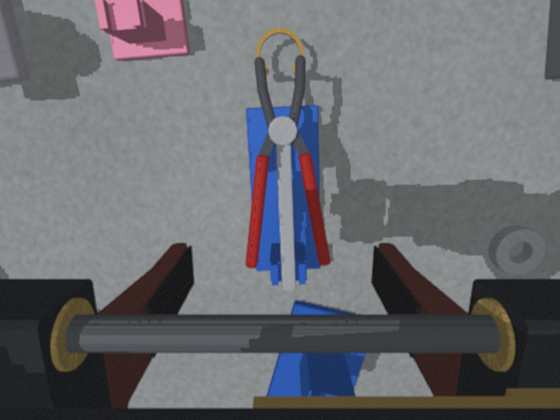

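The wrist view shows the pliers between the open fingers: pivot (282,130), bar end (289,287), ring (281,55), handles (255,215) and (316,215). Next I'll refine the yaw from the bar line.

Run:
```python
from h import *
import cv2
c=ctrl.capture("wrist");im=np.array(c["pixels"]).astype(int)
cv2.imwrite("pics/w2.png",cv2.resize(im[20:300,200:360].astype(np.uint8),None,fx=2,fy=2))
b,g,r=im[...,0],im[...,1],im[...,2]
# bar: gray pixels between red handles
pts=[]
for v in range(160,285,4):
    row=[u for u in range(262,310) if abs(b[v,u]-r[v,u])<30 and r[v,u]>120 and b[v,u]>120]
    if row: pts.append((np.mean(row),v,len(row)))
pts=np.array(pts);
P=np.array([atz(c,p[:2],.07) for p in pts])
k=np.polyfit(P[:,0],P[:,1],1);print("bar widths",pts[:,2],"yaw",np.arctan(k[0]),"y@.4845",np.polyval(k,.4845), "resid",np.std(P[:,1]-np.polyval(k,P[:,0])))
m=((r>120)&(g<60)&(b<60)).astype(np.uint8)
n,l,st,ce=cv2.connectedComponentsWithStats(m)
for i in range(1,n):
    if st[i,4]>200:
        q=[atz(c,(np.mean(np.where(l[v]==i)[0]),v),.091) for v in (160,212,260)]
        print(st[i],np.round(q,4).tolist())
goal([.487,.306,.20],-.1)
```

```text
bar widths [10. 10. 12. 13. 12. 13. 13. 13. 13. 14. 13. 13. 13. 13. 13. 13. 13. 13.
 13. 13. 13. 13. 13. 13. 13. 13. 13. 12. 23. 24. 24. 32.] yaw -0.05842668161512435 y@.4845 0.30440608799153895 resid 0.0004584424458508881
[296 153  16  44 400] [[0.5234, 0.286, 0.091], [nan, nan, nan], [nan, nan, nan]]
[ 243  155   20  112 1098] [[0.5267, 0.3192, 0.091], [0.4861, 0.3279, 0.091], [0.4458, 0.3369, 0.091]]
p [0.4869 0.3024 0.2027] j [ 4.360e-01  3.400e-01  1.594e+00 -1.000e-03  1.209e+00  2.108e+00] F [-0.3  0.3 -0.5] open 0.999 t 5.35
axes x,y,z cols
 [[ 0.     0.995 -0.101]
 [-0.001 -0.101 -0.995]
 [-1.     0.     0.001]]
lin cm [ 0.27 -0.03 -0.35] rot [-0.001  0.001 -0.   ]
  return _methods._mean(a, axis=axis, dtype=dtype,
  ret = ret.dtype.type(ret / rcount)
```

View pics/w2.png

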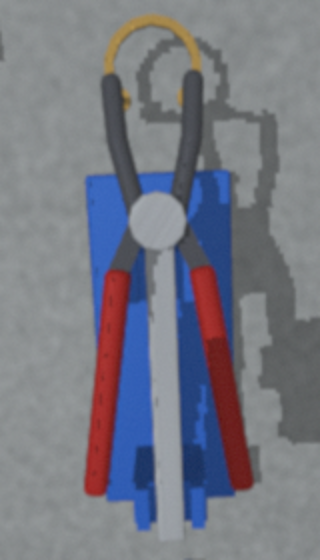

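Run:
```python
from h import *
goal([.483,.3045,.063],-.058)
```

```text
p [0.4869 0.3024 0.2027] j [ 4.360e-01  3.400e-01  1.594e+00 -1.000e-03  1.209e+00  2.108e+00] F [-0.3  0.3 -0.5] open 0.999 t 5.35
axes x,y,z cols
 [[ 0.     0.995 -0.101]
 [-0.001 -0.101 -0.995]
 [-1.     0.     0.001]]
lin cm [13.97 -0.41 -0.17] rot [-0.043  0.001 -0.   ]
```

```bash
python3 -m crank '[{"linear":[3,-0.4,-0.2],"rotation":[-0.043,0,0]},{"linear":[7,-0.4,-0.2],"rotation":[-0.043,0,0]},{"linear":[10,-0.4,-0.2],"rotation":[-0.043,0,0]},{"linear":[12,-0.4,-0.2],"rotation":[-0.043,0,0]},{"linear":[13.3,-0.4,-0.2],"rotation":[-0.043,0,0]},{"linear":[14,-0.4,-0.2],"rotation":[-0.043,0,0]},{"linear":[14,-0.4,-0.2],"rotation":[-0.043,0,0]}]'
python3 - <<'E'
from h import *
c=ctrl.capture("wrist");cv2.imwrite("pics/w3.png",c["pixels"])
goal([.483,.3045,.063],-.058)
E
```

```text
t: 6.22
ee_pos: [0.4833, 0.3043, 0.0628]
orientation: [1.252, 1.18, -1.253]
force: [0.1, -0.5, -0.3]
opening: 0.999
p [0.4836 0.3046 0.0632] j [ 4.420e-01  5.060e-01  1.732e+00 -1.000e-03  9.030e-01  2.072e+00] F [0.3 0.6 0. ] open 1.004 t 6.275
axes x,y,z cols
 [[ 0.001  0.998 -0.059]
 [-0.    -0.059 -0.998]
 [-1.     0.001  0.   ]]
lin cm [ 0.02 -0.06  0.02] rot [-0.001  0.    -0.001]
```

View pics/w3.png

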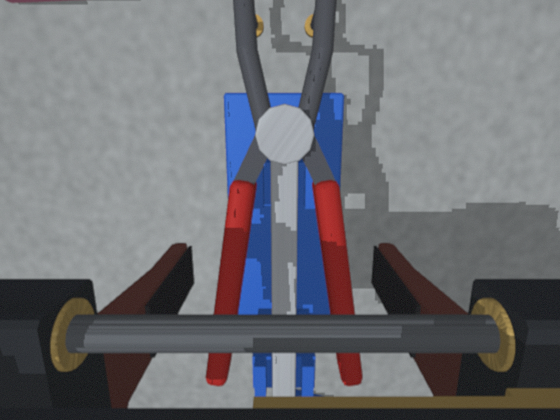

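The handles lie centred and aligned between the fingers, with the bar at column 284 and the finger midpoint at 283. I'll close now.

```bash
python3 -m crank '[{"linear":[0,0,0],"rotation":[0,0,0]},{"linear":[0,0,0],"rotation":[0,0,0]},{"linear":[0,0,0],"rotation":[0,0,0]},{"linear":[0,0,0],"rotation":[0,0,0]},{"linear":[0,0,0],"rotation":[0,0,0]},{"linear":[0,0,0],"rotation":[0,0,0]},{"linear":[0,0,0],"rotation":[0,0,0]},{"linear":[0,0,0],"rotation":[0,0,0]}]' 2 35
python3 - <<'E'
from h import *
c=ctrl.capture("wrist");cv2.imwrite("pics/w4.png",c["pixels"])
goal([.483,.3045,.063],-.058)
E
```

```text
t: 7.28
ee_pos: [0.481, 0.3045, 0.0633]
orientation: [1.25, 1.182, -1.256]
force: [-7.2, 0.4, 7.5]
opening: 0.396
p [0.481  0.3045 0.0632] j [4.430e-01 5.050e-01 1.734e+00 1.000e-03 9.060e-01 2.072e+00] F [-7.5 -0.8  7.7] open 0.397 t 7.325
axes x,y,z cols
 [[-0.003  0.998 -0.059]
 [-0.001 -0.059 -0.998]
 [-1.    -0.003  0.001]]
lin cm [ 0.02  0.2  -0.01] rot [-0.001  0.001  0.003]
```

View pics/w4.png

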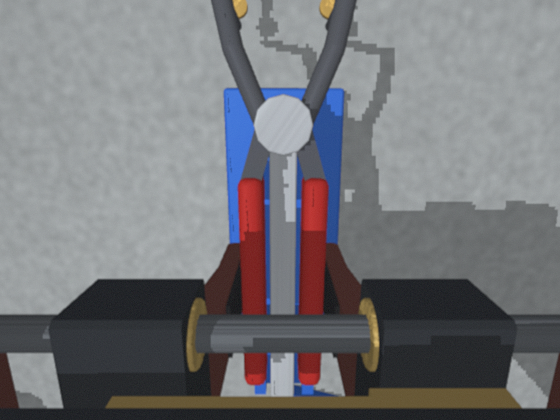

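The fingers stopped at about 35 mm and the handles are parallel, at columns 251 and 314. They are squeezed, so I'll lift straight up.

```bash
python3 -m crank '[{"linear":[-0.5,0,0],"rotation":[0,0,0]},{"linear":[-1.5,0,0],"rotation":[0,0,0]},{"linear":[-3,0,0],"rotation":[0,0,0]},{"linear":[-5,0,0],"rotation":[0,0,0]},{"linear":[-7.5,0,0],"rotation":[0,0,0]},{"linear":[-9.5,0,0],"rotation":[0,0,0]},{"linear":[-10.5,0,0],"rotation":[0,0,0]},{"linear":[-10.5,0,0],"rotation":[0,0,0]}]'
python3 - <<'E'
from h import *
goal([.483,.3045,.063],-.058)
for n,z in [("wrist",.0),("scene",0),("side",0)]:
    c=ctrl.capture(n);cv2.imwrite(f"pics/l_{n}.png",c["pixels"])
    p,r,s=tool()
    zz=p[2]+.019-.054
    for q,z in [("pliers",zz+.032),("handles",zz+.054),("ring",zz)]:
        print(n,q,[(np.round(d["position"],1).tolist(),round(d["confidence"],2),np.round(atz(c,d["position"],z),4)) for d in ctrl.place_of(n,q)[:1]])
E
```

```text
t: 8.32
ee_pos: [0.482, 0.3048, 0.1692]
orientation: [1.252, 1.182, -1.254]
force: [-0.3, 0.8, -2.0]
opening: 0.394
p [0.482  0.3048 0.1692] j [4.420e-01 3.710e-01 1.638e+00 1.000e-03 1.135e+00 2.072e+00] F [-0.3  0.8 -2. ] open 0.394 t 8.325
axes x,y,z cols
 [[-0.002  0.998 -0.059]
 [-0.    -0.059 -0.998]
 [-1.    -0.002  0.   ]]
lin cm [10.62  0.12  0.03] rot [-0.001  0.     0.002]
wrist pliers [([282.1, 122.6], 0.94, array([0.5497, 0.3021, 0.1654]))]
wrist handles [([282.0, 278.6], 0.61, array([0.4835, 0.3059, 0.1874]))]
wrist ring []
scene pliers [([375.3, 292.8], 0.77, array([0.5485, 0.2918, 0.1644]))]
scene handles [([401.4, 275.0], 0.7, array([0.4863, 0.3027, 0.1864]))]
scene ring [([356.9, 315.1], 0.68, array([0.6015, 0.297 , 0.1324]))]
side pliers [([267.3, 139.2], 0.66, array([0.5569, 0.2799, 0.1648]))]
side handles [([246.7, 131.2], 0.62, array([0.4838, 0.3097, 0.1868]))]
side ring [([281.9, 144.0], 0.86, array([0.6124, 0.2912, 0.1328]))]
```

View pics/l_side.png

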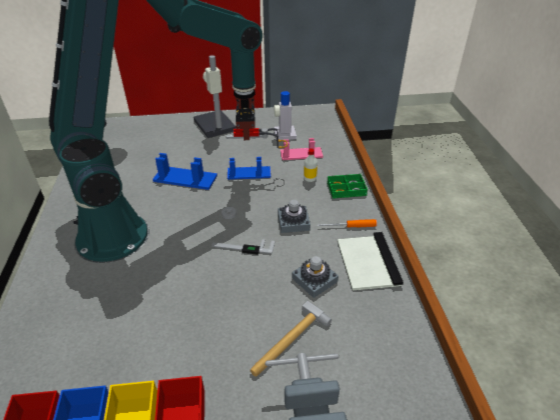

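View pics/l_wrist.png

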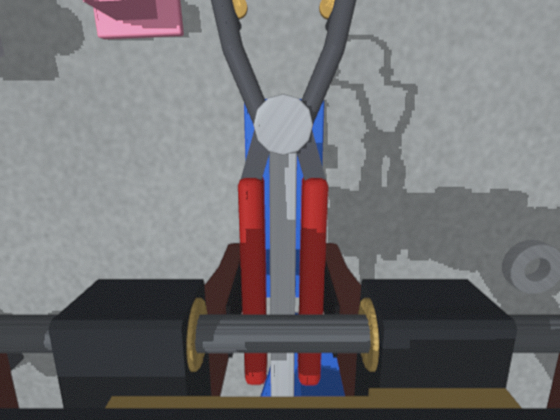

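View pics/l_scene.png

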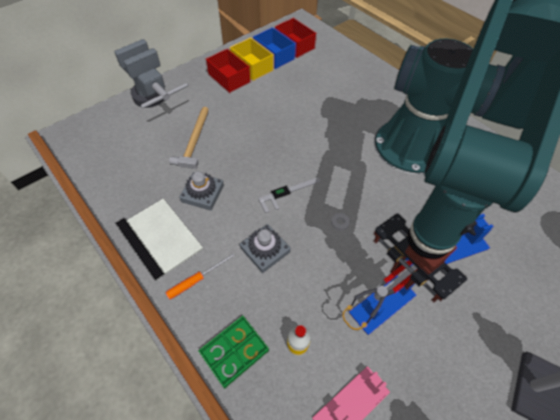

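```bash
python3 -m crank '[{"linear":[0,-0.2,1.5],"rotation":[0,0,0]},{"linear":[0,-0.7,5.5],"rotation":[0,0,0]},{"linear":[0,-1.2,10.5],"rotation":[0,0,0]},{"linear":[0,-1.9,16],"rotation":[0,0,0]},{"linear":[0,-2.5,21.5],"rotation":[0,0,0]},{"linear":[0,-3,26],"rotation":[0,0,0]},{"linear":[0,-3.3,29],"rotation":[0,0,0]},{"linear":[0,-3.4,30.4],"rotation":[0,0,0]}]'
python3 - <<'E'
from h import *
goal([.43,.003,.169],-.058)
p,r,s=tool()
c=ctrl.capture("wrist");cv2.imwrite("pics/w5.png",c["pixels"])
for q,z in [("stub_tip",.09),("stub_groove",.06),("stub",0),("pliers",p[2]-.003),("ring",p[2]-.035)]:
    print(q,[(np.round(d["position"],1).tolist(),round(d["confidence"],2),np.round(atz(c,d["position"],z),4)) for d in ctrl.place_of("wrist",q)[:2]])
E
```

```text
t: 9.93
ee_pos: [0.4285, 0.0014, 0.1688]
orientation: [1.251, 1.181, -1.258]
force: [0.4, 0.6, -1.5]
opening: 0.39
p [0.4285 0.0014 0.1688] j [-0.156  0.179  1.927 -0.002  1.039  1.477] F [ 0.4  0.6 -1.5] open 0.39 t 9.925
axes x,y,z cols
 [[-0.004  0.998 -0.061]
 [-0.001 -0.061 -0.998]
 [-1.    -0.004  0.002]]
lin cm [-0.03  0.14 -0.17] rot [-0.003  0.002  0.004]
stub_tip []
stub_groove []
stub []
pliers [([283.2, 121.0], 0.81, array([ 0.4969, -0.002 ,  0.1658]))]
ring []
```

View pics/w5.png

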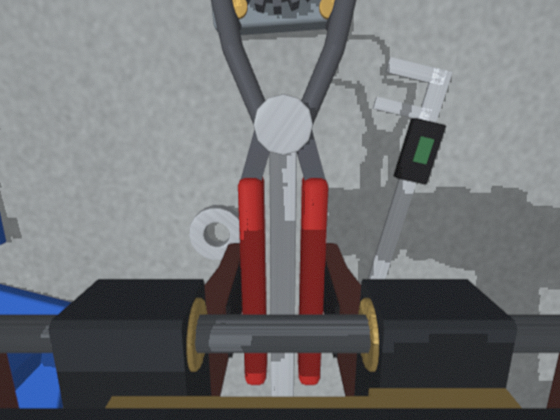

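```bash
python3 -m crank '[{"linear":[-1,0.5,0],"rotation":[0,0,0]},{"linear":[-4,2,-0.1],"rotation":[0,0,0]},{"linear":[-7,3.8,-0.3],"rotation":[0,0,0]},{"linear":[-9,5.3,-0.4],"rotation":[0,0,0]},{"linear":[-10,5.9,-0.5],"rotation":[0,0,0]},{"linear":[-10,5.9,-0.5],"rotation":[0,0,0]},{"linear":[-10,5.9,-0.5],"rotation":[0,0,0]}]'
python3 - <<'E'
from h import *
goal([.488,.003,.269],-.058)
p,r,s=tool()
c=ctrl.capture("wrist");cv2.imwrite("pics/w6.png",c["pixels"])
for q,z in [("stub_tip",.09),("stub_groove",.06),("stub",0),("pliers",p[2]-.003),("ring",p[2]-.035)]:
    print(q,[(np.round(d["position"],1).tolist(),round(d["confidence"],2),np.round(atz(c,d["position"],z),4)) for d in ctrl.place_of("wrist",q)[:2]])
np.save("w6.npy",c,allow_pickle=True)
E
```

```text
t: 11.1
ee_pos: [0.4878, 0.006, 0.2674]
orientation: [1.248, 1.185, -1.256]
force: [-0.2, -0.1, -3.7]
opening: 0.392
p [0.4878 0.006  0.2674] j [-1.290e-01  1.580e-01  1.677e+00 -1.000e-03  1.313e+00  1.500e+00] F [-0.2 -0.1 -3.7] open 0.392 t 11.1
axes x,y,z cols
 [[-0.006  0.998 -0.058]
 [-0.    -0.058 -0.998]
 [-1.    -0.006  0.001]]
lin cm [-0.16  0.03  0.29] rot [0.    0.001 0.006]
stub_tip [([284.3, 46.7], 0.91, array([ 0.616, -0.002,  0.09 ]))]
stub_groove [([285.9, 55.8], 0.68, array([ 0.6129, -0.0036,  0.06  ])), ([30.8, 141.4], 0.44, array([0.5467, 0.2603, 0.06  ]))]
stub [([284.6, 60.8], 0.86, array([ 0.6166, -0.0029,  0.    ]))]
pliers [([282.4, 121.4], 0.88, array([0.5561, 0.0031, 0.2644])), ([381.9, 214.4], 0.25, array([ 0.5101, -0.0422,  0.2644]))]
ring []
```

View pics/w6.png

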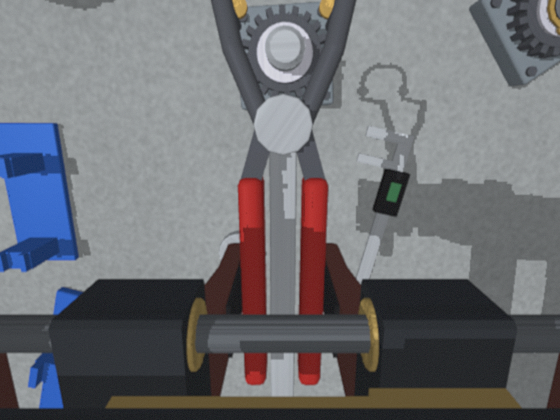

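Run:
```python
import cv2
a=cv2.imread("pics/w6.png");cv2.imwrite("pics/w6c.png",cv2.resize(a[0:160,205:365],None,fx=4.8,fy=3.7,interpolation=cv2.INTER_CUBIC))
```

```text
(no output)
```

View pics/w6c.png

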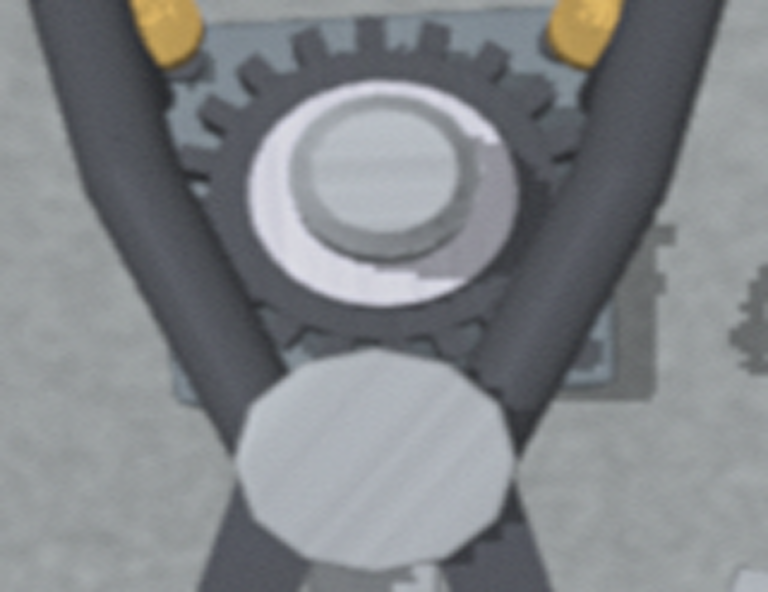

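The enlarged view shows the stub's top face centred at about (285.4,45.5), the washer at (284.8,52.2), the pivot disc at (283.3,124.3), and the middle of the ring tabs at column 283.2.

Run:
```python
from h import *
c=np.load("w6.npy",allow_pickle=True).item()
p,r,s=tool(); Y=r.as_matrix()[:,1];Z=r.as_matrix()[:,2]
T=np.array(c["T"]);print("cam",np.round(T[:3,3],4), np.round(r.inv().apply(T[:3,3]-p),4))
for z in (.264,.285,.3): print("pivot",z,atz(c,(283.3,124.3),z).round(4))
pv=atz(c,(283.3,124.3),.29);ringz=p[2]+.019-.054
ring=pv.copy();ring+=Y*.060;ring[2]=ringz
print("tab mid lateral",np.round(r.inv().apply(atz(c,(283.3,10),ringz+.005)-p),4),"pivot in tool",np.round(r.inv().apply(pv-p),4),"ring in tool",np.round(r.inv().apply(ring-p),4))
print("ring",ring.round(4))
for uv,z in [((285.4,45.5),.09),((284.8,52.2),.056)]:
    q=atz(c,uv,z);print("stub",q.round(4),"in tool rel ring (y fwd,z right) mm",np.round(r.inv().apply(q-ring)*1000,2))
```

```text
cam [0.5592 0.0031 0.4292] [-0.1615  0.0699 -0.0014]
pivot 0.264 [0.5548 0.0028 0.264 ]
pivot 0.285 [0.5553 0.0028 0.285 ]
pivot 0.3 [0.5557 0.0029 0.3   ]
tab mid lateral [ 0.0295  0.1192 -0.0011] pivot in tool [-0.0223  0.0668 -0.0011] ring in tool [ 0.0344  0.127  -0.0011]
ring [ 0.6154 -0.0007  0.233 ]
stub [ 0.6169 -0.003   0.09  ] in tool rel ring (y fwd,z right) mm [142.99   2.35   2.17]
stub [ 0.6168 -0.0028  0.056 ] in tool rel ring (y fwd,z right) mm [176.99   2.34   1.86]
```

```bash
python3 -m crank '[{"linear":[2,0.2,0.2],"rotation":[0,0,0.004]},{"linear":[5,0.23,0.2],"rotation":[0,0,0.004]},{"linear":[8.5,0.23,0.2],"rotation":[0,0,0.004]},{"linear":[11,0.23,0.2],"rotation":[0,0,0.004]},{"linear":[12.8,0.23,0.2],"rotation":[0,0,0.004]},{"linear":[13.4,0.23,0.2],"rotation":[0,0,0.004]},{"linear":[13.4,0.23,0.2],"rotation":[0,0,0.004]}]'
python3 - <<'E'
from h import *
goal([.490,.004,.133],-.058)
o=[]
for n in ("scene","side","wrist"):
    c=ctrl.capture(n); np.save(f"d1_{n}.npy",c,allow_pickle=True); 
    if n!="wrist":
        p=proj(c,[.6169,-.003,.095])[0].astype(int); o.append(cv2.resize(c["pixels"][p[1]-30:p[1]+45,p[0]-48:p[0]+48],None,fx=8,fy=8,interpolation=cv2.INTER_CUBIC)); print(n,p)
    cv2.imwrite(f"pics/d1_{n}.png",o[-1] if n!="wrist" else c["pixels"])
E
```

```text
t: 12.28
ee_pos: [0.4903, 0.0034, 0.134]
orientation: [1.251, 1.181, -1.253]
force: [1.2, 0.1, -1.9]
opening: 0.393
p [0.4903 0.0034 0.134 ] j [-1.330e-01  3.100e-01  1.846e+00 -1.000e-03  9.860e-01  1.496e+00] F [ 1.2  0.1 -1.9] open 0.393 t 12.275
axes x,y,z cols
 [[-0.001  0.998 -0.058]
 [-0.001 -0.058 -0.998]
 [-1.    -0.001  0.001]]
lin cm [ 0.1  -0.03 -0.06] rot [-0.     0.001  0.001]
scene [263 233]
side [293 200]
```

View pics/d1_scene.png

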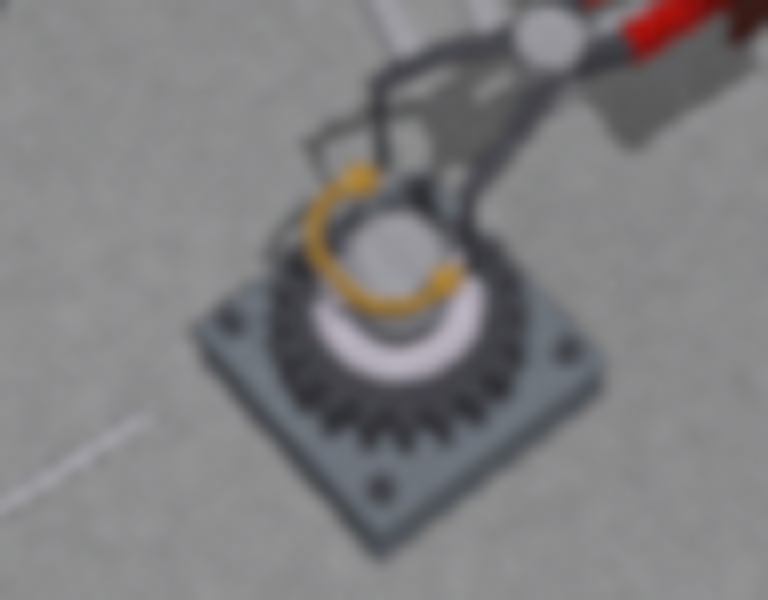

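View pics/d1_side.png

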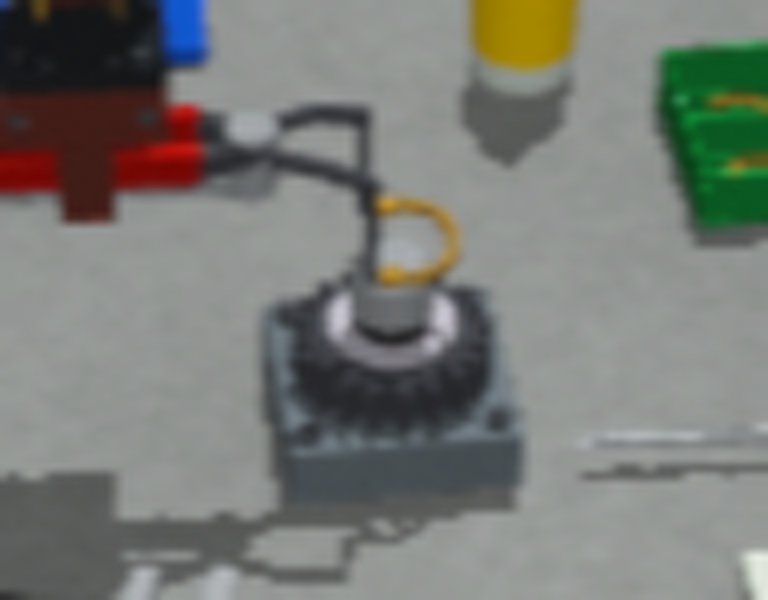

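View pics/d1_wrist.png

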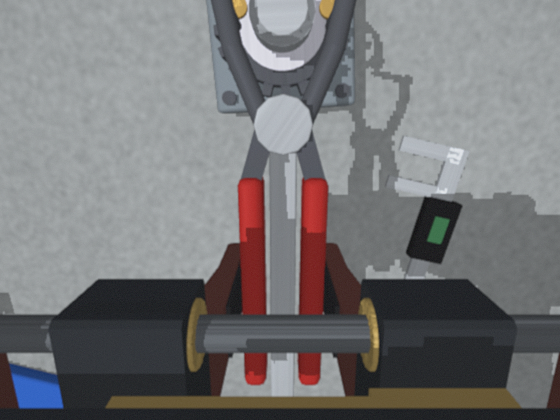

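The ring now hovers just above the stub and roughly encircles it in both views. I'll measure the centring by fitting circles to the brass pixels and to the washer.

```bash
cat > fit.py <<'E'
from h import *
from scipy.optimize import least_squares
def circ(c,pts,z,Rr,x0=(.6169,-.003)):
    P=np.array([atz(c,p,z)[:2] for p in pts])
    f=lambda q:(np.hypot(*(P-q).T)-Rr)
    s=least_squares(f,x0,loss="soft_l1",f_scale=.001); return s.x,np.sqrt(np.mean(s.fun**2))
def brass(c,z0):
    im=np.array(c["pixels"]);hsv=cv2.cvtColor(im,cv2.COLOR_BGR2HSV)
    p=proj(c,[.6169,-.003,z0])[0]
    m=cv2.inRange(hsv,(12,110,90),(28,255,255));v,u=np.nonzero(m)
    k=np.hypot(u-p[0],v-p[1])<22
    return np.c_[u,v][k],hsv[v[k],u[k],1].astype(float)
def washer(c,z=.056):
    # outer edge by radial gradient bright->dark
    g=cv2.GaussianBlur(cv2.cvtColor(np.array(c["pixels"]),cv2.COLOR_BGR2GRAY).astype(np.float32),(0,0),.6)
    out=[]
    for a in np.arange(0,2*np.pi,np.pi/36):
        rr=np.arange(.021,.034,.0005)
        uv=np.array([proj(c,[.6169+q*np.cos(a),-.003+q*np.sin(a),z])[0] for q in rr]).astype(np.float32)
        val=cv2.remap(g,uv[:,0][None],uv[:,1][None],cv2.INTER_LINEAR)[0]
        d=np.diff(val);i=np.argmin(d)
        if d[i]<-6 and val[:i+1].max()>150: out.append(uv[i])
    return np.array(out)
def run(cs,zr):
    for n,c in cs.items():
        if n!="wrist":
            b,w=brass(c,zr)
            q,e=circ(c,b,zr,.022);print(n,"ring",q.round(4),"rms",round(e,4),len(b))
        wv=washer(c);q2,e2=circ(c,wv,.056,.027);print(n,"washer",q2.round(4),"rms",round(e2,4),len(wv))
        if n!="wrist":print("   ring-stub mm",np.round((q-q2)*1000,2))
E
python3 - <<'E'
from fit import *
run({n:np.load(f"d1_{n}.npy",allow_pickle=True).item() for n in ("scene","side","wrist")},.100)
E
```

```text
scene ring [ 0.6199 -0.0037] rms 0.0022 53
scene washer [ 0.6168 -0.0023] rms 0.0009 38
   ring-stub mm [ 3.12 -1.36]
side ring [ 0.6194 -0.0055] rms 0.0029 33
side washer [ 0.6159 -0.0034] rms 0.0012 23
   ring-stub mm [ 3.48 -2.13]
wrist washer [ 0.6169 -0.0026] rms 0.0018 49
```

Run:
```python
from fit import *
a=np.linspace(0,2*np.pi,73)
for n in ("scene","side"):
    c=np.load(f"d1_{n}.npy",allow_pickle=True).item()
    b,w=brass(c,.1)
    P=np.array([atz(c,p,.1)[:2] for p in b])
    f=lambda q:(np.hypot(*(P-q[:2]).T)-q[2]); s=least_squares(f,(.617,-.003,.022),loss="soft_l1",f_scale=.001);print(n,s.x.round(4),np.std(s.fun))
    Y=np.array([.998,-.058]);L=np.array([.058,.998]);d=(P-[.6169,-.003]);print("fwd max/min",(d@Y).max().round(4),(d@Y).min().round(4),"lat",(d@L).min().round(4),(d@L).max().round(4))
    p=proj(c,[.6169,-.003,.095])[0].astype(int);x0,y0=p[0]-30,p[1]-22
    im=cv2.resize(c["pixels"][y0:y0+44,x0:x0+60],None,fx=13,fy=13,interpolation=cv2.INTER_CUBIC)
    for (cx,cy,z,Rr,col) in [(.6169,-.003,.102,.020,(255,0,0)),(.6169,-.003,.102,.024,(255,0,0)),(.6169,-.003,.09,.0135,(0,255,0)),(.6169,-.003,.085,.018,(0,255,0))]:
        q=proj(c,np.c_[cx+Rr*np.cos(a),cy+Rr*np.sin(a),a*0+z]);q=((q-[x0,y0]+.5)*13).astype(int)
        cv2.polylines(im,[q],True,col,1)
    cv2.imwrite(f"pics/o1_{n}.png",im)
```

```text
scene [ 0.618  -0.0036  0.024 ] 0.0015770514781309434
fwd max/min 0.0249 -0.0079 lat -0.0273 0.0247
side [ 0.6168 -0.0044  0.0245] 0.0021743757082617857
fwd max/min 0.0238 -0.0086 lat -0.0295 0.0235
```

View pics/o1_scene.png

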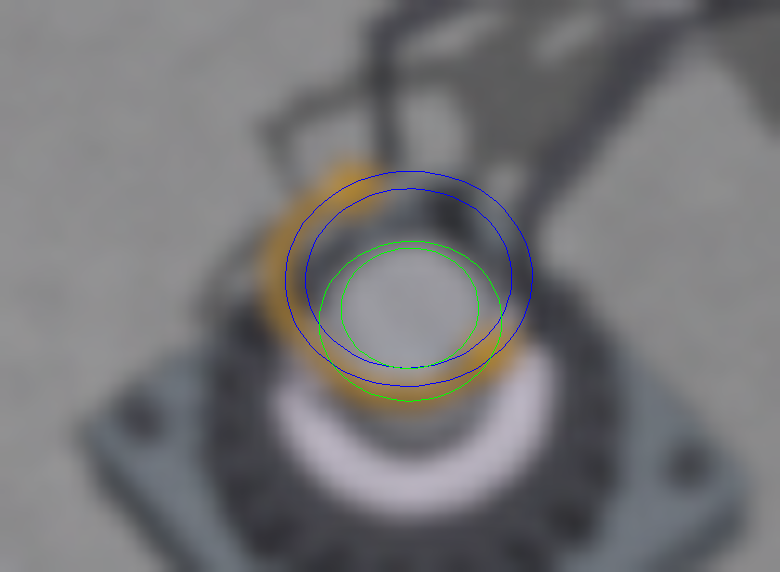

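View pics/o1_side.png

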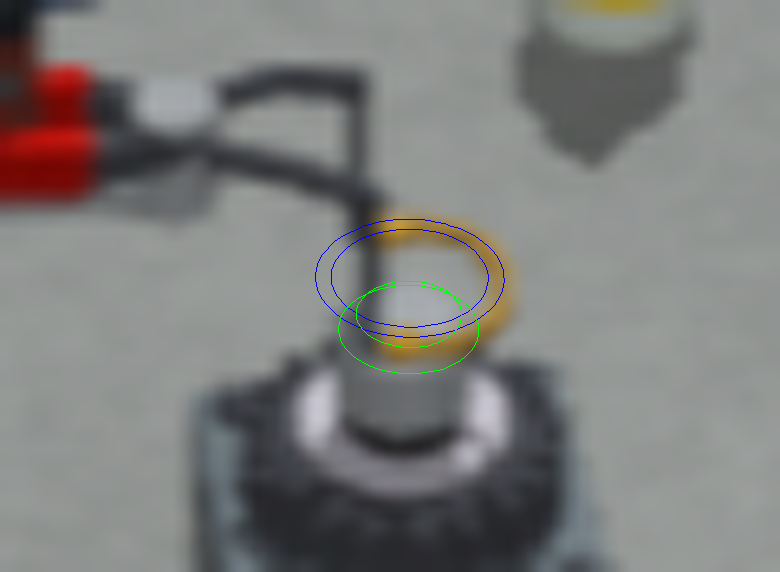

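```bash
cat > rfit.py <<'E'
from fit import *
from scipy.optimize import minimize
S=6
def soft(c,box):
    im=np.array(c["pixels"]).astype(float)
    x0,y0,w,h=box;im=im[y0:y0+h,x0:x0+w]
    sat=np.clip((im[...,2]-im[...,0]-15)/110,0,1); sat[(im[...,1]-im[...,0])<10]=0
    return sat
def rend(c,box,x,y,z,Rm,yaw=-.058,half=2.0):
    x0,y0,w,h=box; m=np.zeros((h*S,w*S),np.uint8)
    a=np.linspace(-half,half,60)+yaw
    for i in range(len(a)-1):
        P=[(x+(Rm+dr)*np.cos(t),y+(Rm+dr)*np.sin(t),z+dz) for t in a[i:i+2] for dr in (-.002,.002) for dz in (-.002,.002)]
        q=(proj(c,np.array(P))-[x0-.5,y0-.5])*S
        cv2.fillConvexPoly(m,cv2.convexHull(q.astype(np.float32)).astype(np.int32),255)
    k=cv2.GaussianBlur(m.astype(np.float32)/255,(0,0),S*.6)
    return cv2.resize(k,(w,h),interpolation=cv2.INTER_AREA)
def fitring(cs,z0,freez=True):
    D=[]
    for n,c in cs.items():
        p=proj(c,[.6169,-.003,z0])[0].astype(int);box=(p[0]-18,p[1]-16,36,32);D.append((c,box,soft(c,box)))
    def cost(q):
        e=0
        for c,box,s in D:
            r=rend(c,box,q[0]/1000,q[1]/1000,q[2]/1000,q[3]/1000,half=q[4])
            e+=-np.sum(r*s)/np.sqrt(np.sum(r*r)*np.sum(s*s))
        return e
    best=None
    for st in ([617,-3,z0*1000,22,1.9],[619,-5,z0*1000-4,22,1.7]):
        o=minimize(cost,st,method="Nelder-Mead",options=dict(initial_simplex=np.array([st]+[np.array(st)+d for d in np.diag([2,2,3,1,.3])]),maxiter=250))
        if best is None or o.fun<best.fun: best=o
    return best.x,best.fun
E
python3 - <<'E'
from rfit import *
cs={n:np.load(f"d1_{n}.npy",allow_pickle=True).item() for n in ("scene","side")}
print(fitring(cs,.1))
for n in cs: print(n,fitring({n:cs[n]},.1))
E
```

```text
(array([617.17100268,  -3.8814676 ,  99.76934103,  24.26551915,
         1.93357838]), np.float64(-1.8703390797477277))
scene (array([616.42852848,  -5.4179404 ,  96.77698506,  24.18216485,
         1.96441993]), np.float64(-0.9351372381192099))
side (array([616.98291148,  -4.75005404, 100.7223605 ,  24.00184214,
         1.91217829]), np.float64(-0.9403759817500467))
```

Both methods agree to within about 1 mm: the ring is at (617.2,-3.9) and the stub at (616.5,-2.8). I'll nudge it slightly and start down, watching the forces.

```bash
python3 -m crank '[{"linear":[0,-0.05,-0.05],"rotation":[0,0,0]},{"linear":[0.5,-0.05,-0.05],"rotation":[0,0,0]},{"linear":[1,-0.05,-0.05],"rotation":[0,0,0]},{"linear":[1.4,-0.05,-0.05],"rotation":[0,0,0]},{"linear":[1.7,-0.05,-0.05],"rotation":[0,0,0]},{"linear":[1.7,-0.05,-0.05],"rotation":[0,0,0]}]'
python3 - <<'E'
from rfit import *
goal([.490,.004,.095],-.058)
s=ctrl.get_state();print(s["force"],s["moment"])
cs={n:ctrl.capture(n) for n in ("scene","side","wrist")}
for n in cs: cv2.imwrite(f"pics/d2_{n}.png",cs[n]["pixels"])
run({"wrist":cs["wrist"]},.082);s=ctrl.get_state();print(s["force"],s["moment"])
cs.pop("wrist");run(cs,.082);print(fitring(cs,.082))
o=[]
for n in cs:
    p=proj(cs[n],[.6169,-.003,.08])[0].astype(int);o.append(cv2.resize(cs[n]["pixels"][p[1]-25:p[1]+25,p[0]-25:p[0]+25],None,fx=8,fy=8,interpolation=cv2.INTER_CUBIC))
cv2.imwrite("pics/d2c.png",np.hstack(o))
E
```

```text
t: 13.18
ee_pos: [0.4903, 0.0039, 0.1175]
orientation: [1.251, 1.18, -1.252]
force: [-0.1, 0.3, -1.5]
opening: 0.393
p [0.4903 0.0039 0.1175] j [-1.320e-01  3.330e-01  1.864e+00 -1.000e-03  9.440e-01  1.497e+00] F [-0.1  0.3 -1.5] open 0.393 t 13.175
axes x,y,z cols
 [[ 0.     0.998 -0.058]
 [-0.001 -0.058 -0.998]
 [-1.     0.     0.001]]
lin cm [ 2.25 -0.03 -0.01] rot [-0.     0.001 -0.   ]
[-0.12773087  0.30364194 -1.49369934] [-0.00756169  0.08592422  0.03995497]
wrist washer [ 0.6169 -0.0025] rms 0.0016 43
[ 0.54146064  0.60255619 -1.82718436] [0.04641167 0.09643739 0.01456735]
scene ring [ 0.6196 -0.0047] rms 0.0024 66
scene washer [ 0.6167 -0.002 ] rms 0.0009 29
   ring-stub mm [ 2.93 -2.67]
side ring [ 0.6198 -0.0023] rms 0.0032 36
side washer [ 0.6155 -0.0042] rms 0.001 20
   ring-stub mm [4.28 1.86]
(array([617.01467465,  -3.87111071,  83.45223641,  24.19605091,
         1.95423769]), np.float64(-1.861667226763101))
```

View pics/d2c.png

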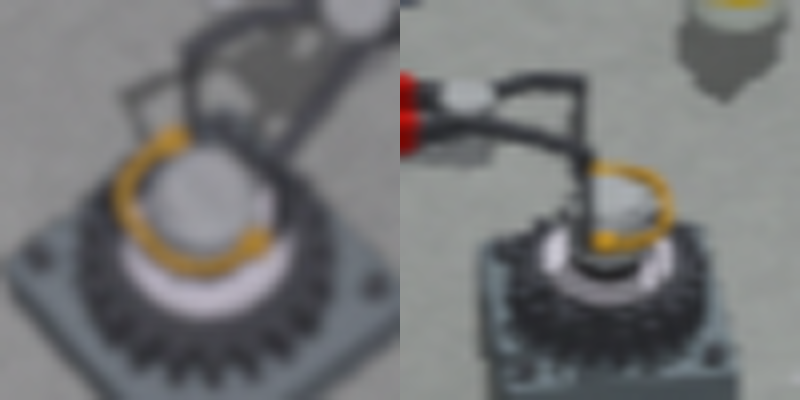

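View pics/d2_wrist.png

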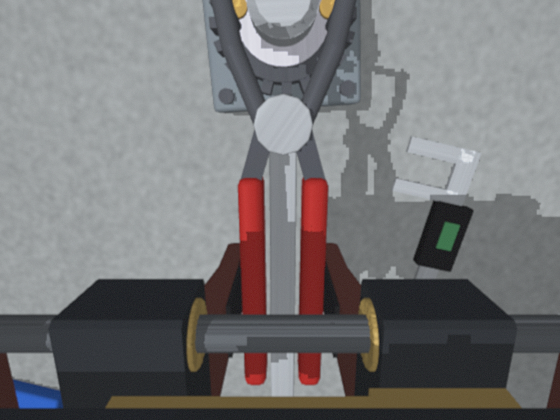

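The ring is around the stub's top with no contact force. Continuing down.

```bash
python3 -m crank '[{"linear":[0.3,0,0],"rotation":[0,0,0]},{"linear":[0.7,0,0],"rotation":[0,0,0]},{"linear":[1.1,0,0],"rotation":[0,0,0]},{"linear":[1.4,0,0],"rotation":[0,0,0]},{"linear":[1.4,0,0],"rotation":[0,0,0]}]'
python3 - <<'E'
from h import *
goal([.490,.004,.095],-.058)
s=ctrl.get_state();print(s["force"],s["moment"])
c=ctrl.capture("wrist");cv2.imwrite("pics/w7.png",cv2.resize(c["pixels"][0:150,205:365],None,fx=5,fy=4,interpolation=cv2.INTER_CUBIC))
E
```

```text
t: 13.95
ee_pos: [0.4904, 0.0038, 0.1036]
orientation: [1.252, 1.18, -1.252]
force: [-0.2, -0.6, -2.6]
opening: 0.393
p [0.4904 0.0038 0.1036] j [-1.320e-01  3.540e-01  1.878e+00 -1.000e-03  9.090e-01  1.497e+00] F [-0.2 -0.6 -2.6] open 0.393 t 13.95
axes x,y,z cols
 [[ 0.001  0.998 -0.058]
 [-0.001 -0.058 -0.998]
 [-1.     0.001  0.001]]
lin cm [ 0.86 -0.05 -0.01] rot [-0.     0.001 -0.001]
[-0.24485824 -0.56590478 -2.59586461] [0.06828646 0.06532741 0.01180242]
```

View pics/w7.png

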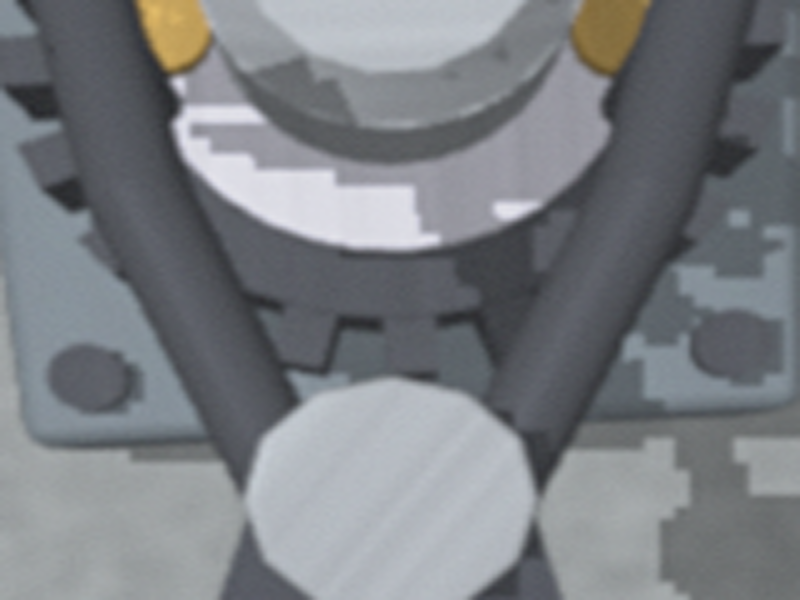

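In the crop the stub's edges are at 212 and 568, and the pin inner edges at 212 and 573. That puts the lateral offset under 0.3 mm, and there is no contact force. Now the final descent.

```bash
python3 -m crank '[{"linear":[0.2,0,0],"rotation":[0,0,0]},{"linear":[0.4,0,0],"rotation":[0,0,0]},{"linear":[0.6,0,0],"rotation":[0,0,0]},{"linear":[0.8,0,0],"rotation":[0,0,0]},{"linear":[0.82,0,0],"rotation":[0,0,0]},{"linear":[0.82,0,0],"rotation":[0,0,0]}]'
python3 - <<'E'
from rfit import *
goal([.490,.004,.0955],-.058)
s=ctrl.get_state();print(s["force"],s["moment"])
cs={n:ctrl.capture(n) for n in ("scene","side","wrist")}
o=[]
for n in ("scene","side"):
    p=proj(cs[n],[.6169,-.003,.07])[0].astype(int);o.append(cv2.resize(cs[n]["pixels"][p[1]-25:p[1]+25,p[0]-25:p[0]+25],None,fx=8,fy=8,interpolation=cv2.INTER_CUBIC))
cv2.imwrite("pics/f1.png",np.hstack(o))
cv2.imwrite("pics/f2.png",cv2.resize(cs["wrist"]["pixels"][0:150,205:365],None,fx=5,fy=4,interpolation=cv2.INTER_CUBIC))
cs.pop("wrist");print(fitring(cs,.06))
E
```

```text
t: 14.75
ee_pos: [0.4906, 0.0038, 0.0955]
orientation: [1.252, 1.18, -1.252]
force: [-0.8, 0.4, -2.4]
opening: 0.392
p [0.4906 0.0038 0.0955] j [-1.320e-01  3.670e-01  1.885e+00 -1.000e-03  8.890e-01  1.497e+00] F [-0.8  0.4 -2.4] open 0.392 t 14.75
axes x,y,z cols
 [[ 0.001  0.998 -0.058]
 [-0.001 -0.058 -0.998]
 [-1.     0.001  0.001]]
lin cm [ 0.   -0.06 -0.02] rot [-0.     0.001 -0.001]
[-0.82971016  0.3930969  -2.38664936] [-0.03846165  0.09412368 -0.01785066]
(array([617.50946124,  -4.18744783,  60.94354902,  24.41867797,
         1.92405334]), np.float64(-1.6058964356039545))
```

View pics/f1.png

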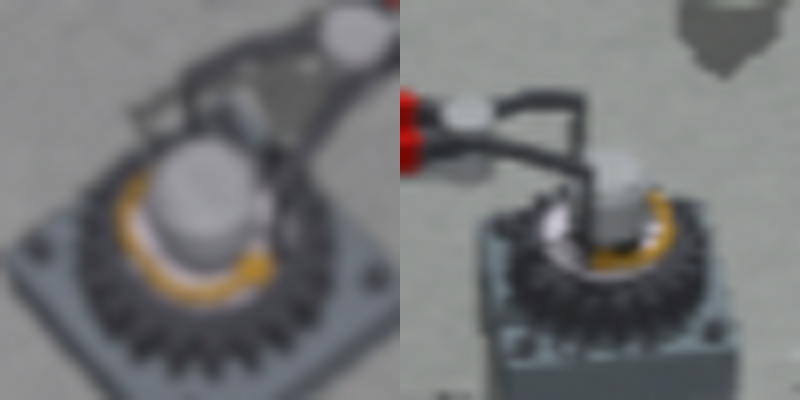

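View pics/f2.png

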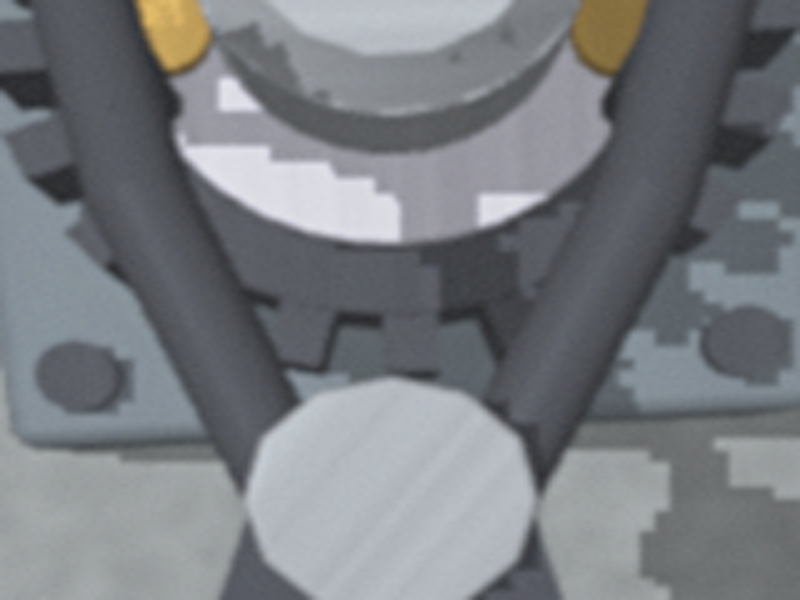

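The ring sits at groove height (fitted z 60.9 mm, about 60.3 from the tool) with no contact. It reads 0.5 to 1 mm forward and right of the axis, so one small centring nudge and then a final check.

```bash
python3 -m crank '[{"linear":[0.02,-0.06,-0.05],"rotation":[0,0,0]},{"linear":[0.02,-0.06,-0.05],"rotation":[0,0,0]},{"linear":[0.02,-0.06,-0.05],"rotation":[0,0,0]}]'
python3 - <<'E'
from rfit import *
goal([.490,.004,.0955],-.058)
cs={n:ctrl.capture(n) for n in ("scene","side")}
print(fitring(cs,.06));run(cs,.06)
for n in cs: cv2.imwrite(f"pics/end_{n}.png",cs[n]["pixels"])
s=ctrl.get_state();print(s["force"],s["opening"])
E
```

```text
t: 15.28
ee_pos: [0.4901, 0.0043, 0.0954]
orientation: [1.252, 1.179, -1.251]
force: [-0.3, 0.2, -2.1]
opening: 0.394
p [0.4901 0.0043 0.0954] j [-1.310e-01  3.660e-01  1.886e+00 -1.000e-03  8.880e-01  1.498e+00] F [-0.3  0.2 -2.1] open 0.394 t 15.275
axes x,y,z cols
 [[ 0.001  0.998 -0.058]
 [-0.001 -0.058 -0.998]
 [-1.     0.001  0.001]]
lin cm [-0.01 -0.01  0.03] rot [-0.     0.001 -0.001]
(array([617.07267498,  -3.33913602,  60.59010132,  23.97710406,
         1.95952862]), np.float64(-1.5795686562560023))
scene ring [ 0.6215 -0.0029] rms 0.0025 28Traceback (most recent call last):
  File "<stdin>", line 4, in <module>
  File "fit.py", line 29, in run
    wv=washer(c);q2,e2=circ(c,wv,.056,.027);print(n,"washer",q2.round(4),"rms",round(e2,4),len(wv))
                       ~~~~^^^^^^^^^^^^^^^^
  File "fit.py", line 6, in circ
    s=least_squares(f,x0,loss="soft_l1",f_scale=.001); return s.x,np.sqrt(np.mean(s.fun**2))
    return func(*args, **kwargs)
    vector_fun = VectorFunction(
        fun_wrapped,
    ...<6 lines>...
        workers=workers
    )
    self._update_fun()
    ~~~~~~~~~~~~~~~~^^
    self.f = self.fun_wrapped(xp_copy(self.x))
             ~~~~~~~~~~~~~~~~^^^^^^^^^^^^^^^^^
    return np.atleast_1d(self.fun(x))
                         ~~~~~~~~^^^
    return self.f(x, *self.args, **self.kwargs)
           ~~~~~~^^^^^^^^^^^^^^^^^^^^^^^^^^^^^^
  File "fit.py", line 5, in <lambda>
    f=lambda q:(np.hypot(*(P-q).T)-Rr)
                           ~^~
ValueError: operands could not be broadcast together with shapes (0,) (2,)
```

The ring fits at (617.1, -3.3, 60.6) mm against the stub at about (616.6, -2.8) mm. That is within 1 mm and at groove height, with the wrist carrying only the pliers' weight. The crash was only the washer-edge check, because the ring now covers the washer. I'll hand in.

Run:
```python
from h import *
c=ctrl.capture("scene");cv2.imwrite("pics/end2.png",c["pixels"])
s=ctrl.get_state();print(s["t"],s["force"],s["opening"]);print(ctrl.close_job())
```

```text
15.425 [ 0.67349955 -0.78414434 -2.92144319] 0.3930904806691986
the job is handed in; nothing more can be done
None
```

View pics/end2.png

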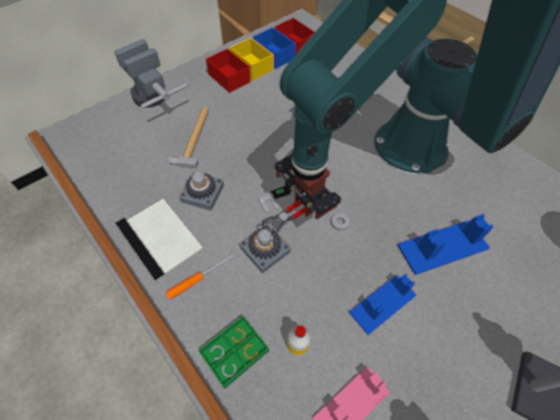

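I squeezed the pliers' handles to the stop at 35 N, lifted them from the small blue rest and lowered the spread ring over the stub that had no ring. I handed in at 15.4 s, still holding them squeezed at the groove.

**Last checks:**
- **Grip:** the opening stayed steady at 0.393, which is about 35 mm. The handles should measure 36 mm at the stop. They looked parallel in the wrist picture.
- **Height:** the ring's middle is at about 60.2 to 60.6 mm, and the groove's middle is at 60 mm. The wrist force was about 2 to 3 N, roughly the pliers' own weight, so the ring is not pressing on the washer.
- **Centring:** the ring is within about 1 mm of the stub's axis.
- **Surroundings:** in the final scene picture nothing else looks moved.

**Disagreements and failures:**
- The rough circle fits of the ring put it 3 to 5 mm off. I set these aside because they ignore the ring's thickness. The full ring model and the wrist view agreed to about 1 mm.
- The last washer-edge check failed because the ring now covers the washer. The stub position used for the centring figure comes from earlier pictures.

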